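# Set a tab-locked outlet selector and its flow lever

### The job

Set up the white dosing unit on the bench: pinch both orange tabs of the selector knob, turn it so that its white pointer points at the blue port, and let the tabs spring out so that it is locked there. Only then swing the flow lever from closed until it points at the red setting mark, and let go; leave the other things on the bench where they are.

Things in the scene. Friction and masses are not known exactly. Their poses are not given: they have to be found in the camera images.
- doser: The dosing unit: a white box 130 (its x) x 290 (its y) x 50 mm high, fixed on the bench at a place and yaw that change; origin at the centre of its underside, z up, front towards -x. On its flat top (z 50 mm) are the selector knob, axis at (20, 70) mm in this frame, and the flow lever, pivot at (-30, -60) mm; the knob stands 59 mm above the top, the lever's handle 48 mm, all else 21 mm or less.
- selector (a joint): Angle of the black selector knob about its vertical axis, rad, positive anticlockwise from above. 0 (start, shut-off): its white pointer looks along the unit's -x; places at 0, +-0.611, +-1.222, stops at +-1.33. It turns only while both orange tabs are pressed in, then easily (0.03 N m). Let go within 0.1 rad of a place, the sprung tabs drop into notches and hold it there, +-0.06 rad of play.
- selector_grip (a point): On the knob's axis, 40 mm above the unit's top, half-way up the orange tabs; turns with the knob: x opposite to the pointer, y the line through the tabs (a at +y, b at -y). Tabs' outer faces: flat, upright, 20 wide, 24 mm high, 58 mm apart when out, 40 mm when pressed. Knob between them 46 mm along x, 26 along y; its cap (radius 18) ends 19 mm above this point.
- index_ring: Fixed notched metal ring round the knob's foot, radius 36 mm, from the unit's top to 14 mm above it, so 14 mm below the tabs. Origin on the knob's axis at the unit's top. The knob's white pointer arm, 9 mm wide, passes over it, 15 to 21 mm above the unit's top, and reaches 50 mm from the axis, at right angles to the line through the tabs.
- tab_a (a joint): How far tab a is pressed in, m: 0 sprung out (locked), 0.009 at its stop. The knob is free when both are pressed more than about 0.006. Spring 2 N at 0, 6 N at the stop; springs back when released.
- tab_b (a joint): The same for tab b on the other side.
- pointer_aim (a point): Point moving with the knob, 62 mm from its axis straight ahead of the white pointer, 10 mm above the unit's top: it stands over a port when the pointer points at that port.
- port_blue_top (a point): Top of the blue outlet port, a collar 20 mm across and with its steel nipple 13 mm high on the unit's top, 62 mm from the knob's axis at one of the places +-0.611 or +-1.222 rad. Three like ports (green, yellow, red) take the other places; which colour is where changes.
- flow_lever (a joint): Angle of the flow lever about its vertical pivot, rad, positive anticlockwise seen from above. 0: closed (then it points 60 deg clockwise from the unit's +x), 1.57 the end. Starts between 0 and 0.12. About 0.12 N m of friction; stays where it is left.
- lever_handle (a point): Middle of the lever's grip: a black upright round handle 16 mm across, from 13 to 48 mm above the unit's top, 65 mm from the pivot; this point is 33 mm above the unit's top. The flat steel lever arm below it ends 13 mm above the unit's top.
- mark_goal (a point): Where the middle of the lever's handle (lever_handle) is when the lever points at the red setting mark, a small red pointer lying on the unit's top just outside the lever's tip, 73 to 90 mm from the pivot and 4.5 mm high. Its place on the scale (0.5 to 1.35 rad of lever angle) changes; it is fixed.
- air_blower: Bystander: loose black rubber air blower with a red nozzle, 47 mm across, 100 mm high, standing left of the unit. Origin at the centre of its underside.
- petri_dish: Bystander: loose clear petri dish, 60 mm across, 13 mm high, farther left. Origin at the centre of its underside.
- clay_block: Bystander: loose blue block of mounting clay, 44 x 60 x 16 mm, behind the unit near the lever. Origin at the centre of its underside.

How it is judged:
By the outcome, as a careful person would: the job done as asked, in the order asked, and still so for the second after the job is handed in, with the robot touching nothing.
It also fails if it takes over 42 s, if anything falls off the work surface, if the arm or the gripper's body presses on something with over 40 N, if the wrist force passes 120 N, or if a joint passes its speed limit or range.

### The arm

A 6-joint arm with a two-finger parallel gripper is mounted at the origin on a cart in front of the work surface, level with it; the furniture and walls round the work are solid. World frame = base frame: x ahead of the robot, y to its left, z up, the work surface at z = 0. Lengths are in m, angles in rad, forces in N, time in s.
With the tool pointing down it reaches from about 0.425 to 0.925 m from the base axis. Payload 12.5 kg.
Tool frame: the origin (TCP) lies midway between the tips of the shut fingers; the grasp point (between the pads) lies 19 mm behind it; z points along the fingers, x is the direction in which the jaws open and shut, and the axes are right-handed (so a half turn about z gives the same grasp; the last joint's range is limited). The gripper opens to 85 mm and grips with 20 to 120 N. Pads are 22 mm wide; open, the fingers measure 114 mm over their backs; the gripper's body (76 mm by 85 mm) begins 54 mm behind the grasp point. The pads swing forward as they close: fully open they stand 13 mm farther back than shut.
Start: joints at [1.223, 0.491, 1.559, -0, 1.092, -0.106], TCP at [0.15, 0.607, 0.231] pointing down, gripper open.
Joint ranges: [-3.1, 3.1], [-0.84, 2.19], [0.05, 2.79], [-1.13, 4.28], [0.06, 2.93], [-2.69, 2.69]. Speed limits (rad/s): [2.22, 2.22, 2.79, 3.14, 3.14, 3.14].

### API

Orientations are given as a unit quaternion [w, x, y, z].
In Python, from rig import telemetry, viewer, manip gives the robot as it stands.
- The arm moves only by the tool arm_command, never from a script. Its arguments are lists of equal length, an entry for each row: "turn": the turn, a rotation vector about the tool's x, y, z in rad, a list of three; "xyz": the shift along the tool's x, y, z in cm, a list of three; "jaw": the opening in per cent of the stroke, from 0 (shut) to 100 (fully open). A call has 1 to 20 rows; each row is the pose to reach, as a shift and turn from the pose commanded when the call began, along the tool's axes at that moment; what a row does not reach only later rows make up. A row lasts 1/10 s, in which the tool goes at most 50 mm and 8.59 degrees, less where a joint would pass 70% of its speed; a pose out of reach is approached as far as the arm can. A call with a gripper value outside its range is refused whole. The fingers move at their own pace and stop on an object; "newtons" is the grip in N (left out, the last holds). Time passes only in rows, so rows that repeat a pose let the fingers close. It gives the time, the measured TCP pose, the force and the opening at its end, in the units of the state.
- telemetry.state(): the state, without advancing time (a new reading comes with each control period).
- viewer.capture(name): name is "side" or "top" or "wrist"; returns the picture (480x640x3 uint8, red, green, blue); there is no depth.
- viewer.get_calibration(name): a dict with "intrinsics" (3x3 intrinsics, pixels), "R" (3x3) and "t" (3): a world point X has camera coordinates R X + t; the wrist camera has in their place "mount" (4x4, takes a point from camera to tool coordinates, whose origin is the TCP and whose axes are the tool frame's). Camera axes: x right, y down, z forward; pixel columns grow to the right and rows downward; lengths in m; the calibration is good to about 2 mm. A picture is of the moment at which its call begins: read the wrist's pose just before it. get_calibration takes no time and is no camera call.
- manip.hand_in(): hands the job in, once; it reports no verdict.
The state is a dict: "t": time; "joint_positions": joint angles; "joint_velocities": joint speeds; "effort": joint torques, N m; "tcp_pos": TCP position; "eef_rot": TCP orientation; "contact_force": force on the tool from outside, world axes, zero at the start; "torque": the same for the moment, N m; "grip_width": opening from 0.0 (shut) to 1.0 (fully open).
Only numpy, scipy, OpenCV 4.12 (cv2) and the standard library are available. Lean on these libraries where they do the work, as an engineer would, in place of code of your own. Each camera call takes 0.05 s, during which the arm holds its last target.

## Working session

There is one attempt and no reset: what is moved stays moved. The work goes in short steps, Python scripts to look and compute and a tool call to move; the robot and the scene stay as the last step left them, time stands still between calls to the robot, and variables do not carry over. Pictures are saved under pics/ and viewed, and the job is handed in when it is done.

Besides the shell and the picture viewer there is one more tool, called after "Call:" as name(argument=value, ...) on one line, values as JSON. arm_command: Moves the arm, as the interface text tells. Its arguments: {"type":"object","properties":{"turn":{"type":"array","items":{"type":"array","items":{"type":"number"}}},"xyz":{"type":"array","items":{"type":"array","items":{"type":"number"}}},"jaw":{"type":"array","items":{"type":"number"}},"newtons":{"type":"number"}},"required":["turn","xyz","jaw"]}

```bash
mkdir -p pics; ls; python3 - <<'E'
from rig import telemetry, viewer, manip
import cv2
print(telemetry.state())
for n in ("side","top","wrist"):
    im=viewer.capture(n); cv2.imwrite(f"pics/{n}0.png",im[:,:,::-1]); print(n,viewer.get_calibration(n))
E
```

```text
pics
{'t': 0.0, 'joint_positions': array([ 1.22342381e+00,  4.91585436e-01,  1.55945839e+00, -3.58042286e-05,
        1.09170433e+00, -1.05593684e-01]), 'joint_velocities': array([ 0.00160904,  0.00017162, -0.00047288,  0.00133947, -0.00109303,
        0.00057195]), 'effort': array([-8.48106774e-04, -6.18434572e+01, -2.61588228e+01, -1.02386230e-04,
        4.19480421e-03,  1.90268401e-05]), 'tcp_pos': array([0.14954678, 0.6066071 , 0.23070859]), 'eef_rot': array([ 3.19826652e-04,  7.87214595e-01,  6.16678885e-01, -4.81412701e-04]), 'contact_force': array([ 0.4140422 , -0.12089769, -0.00585303]), 'torque': array([0.00287624, 0.01394857, 0.03546282]), 'grip_width': 0.9989854682545253}
side {'intrinsics': array([[589.80042437,   0.        , 317.83992858],
       [  0.        , 589.80042437, 245.0142124 ],
       [  0.        ,   0.        ,   1.        ]]), 'R': array([[ 0.83305468,  0.55271302,  0.02298309],
       [ 0.29680567, -0.41151622, -0.86171967],
       [-0.46682577,  0.72468111, -0.50686387]]), 't': array([-0.4518222 , -0.00969654,  1.28462113])}
top {'intrinsics': array([[4
[... 209 characters left out ...]
,
       [-9.89842704e-01, -4.24203371e-03, -1.42103577e-01],
       [ 1.42164581e-01, -2.38508041e-02, -9.89555643e-01]]), 't': array([0.10444903, 0.47256382, 0.87444132])}
wrist {'intrinsics': array([[369.52879461,   0.        , 321.86998761],
       [  0.        , 369.52879461, 240.13792358],
       [  0.        ,   0.        ,   1.        ]]), 'mount': array([[ 9.99999225e-01, -1.23884071e-03,  1.19748638e-04,
        -4.48251962e-05],
       [ 1.16543498e-03,  9.65806422e-01,  2.59261639e-01,
        -6.39664615e-02],
       [-4.36837876e-04, -2.59261298e-01,  9.65807118e-01,
        -1.42167169e-01],
       [ 0.00000000e+00,  0.00000000e+00,  0.00000000e+00,
         1.00000000e+00]])}
```

View pics/side0.png

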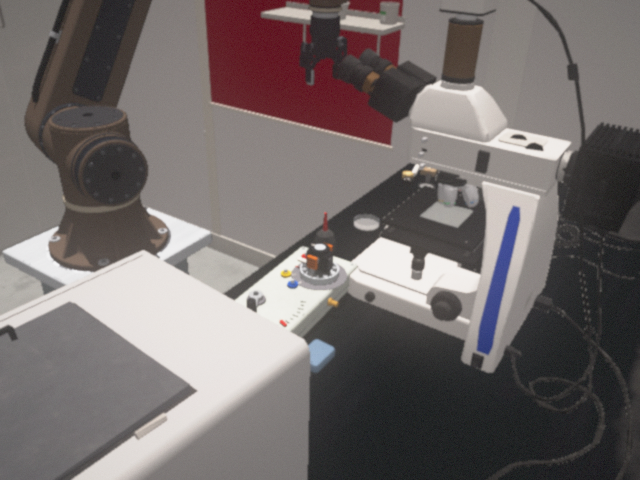

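View pics/top0.png

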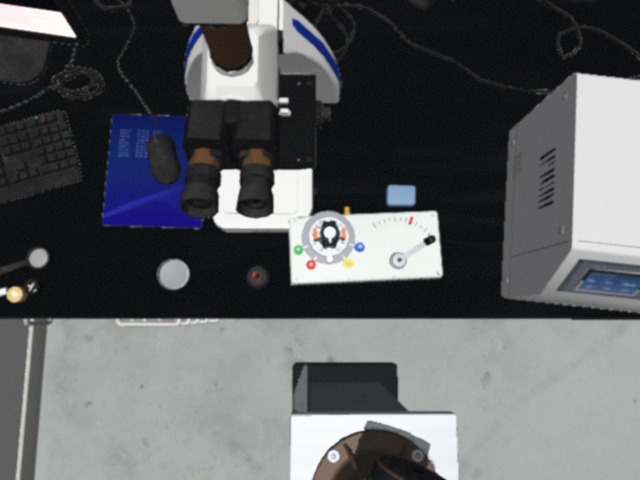

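```bash
python3 - <<'E'
import cv2
im=cv2.imread("pics/top0.png")
E
python3 - <<'E'
import cv2
im=cv2.imread("pics/top0.png")
cv2.imwrite("pics/top0c.png",cv2.resize(im[195:295,280:450],None,fx=4.7,fy=4.7,interpolation=cv2.INTER_CUBIC))
im=cv2.imread("pics/side0.png")
cv2.imwrite("pics/side0c.png",cv2.resize(im[205:345,235:375],None,fx=4.2,fy=4.2,interpolation=cv2.INTER_CUBIC))
E
```

```text
(no output)
```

View pics/top0c.png

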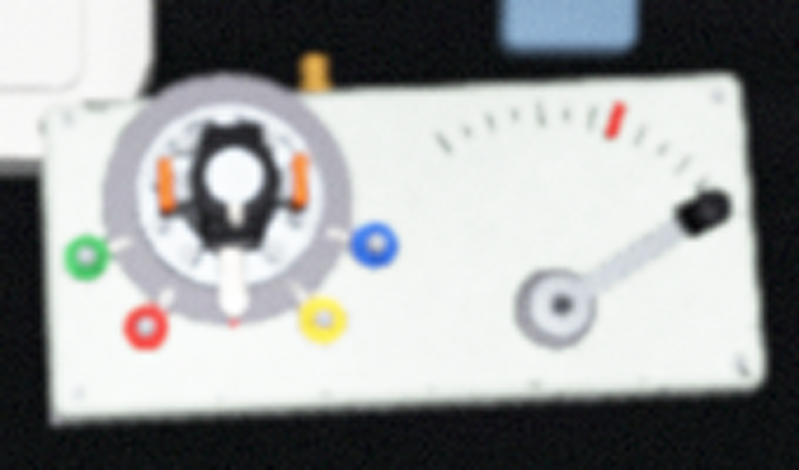

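View pics/side0c.png

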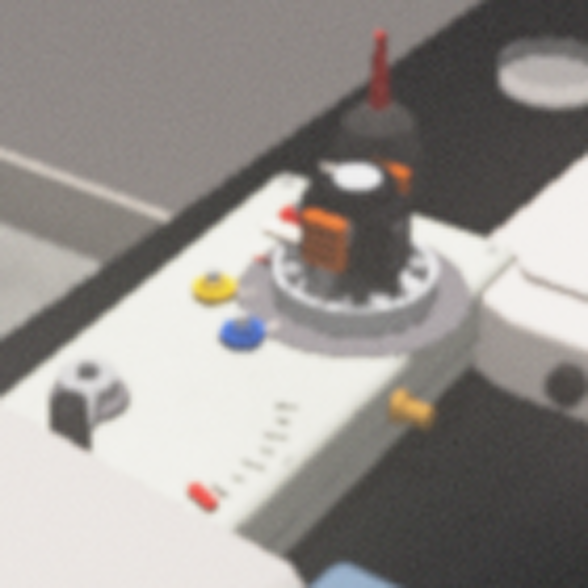

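View pics/wrist0.png

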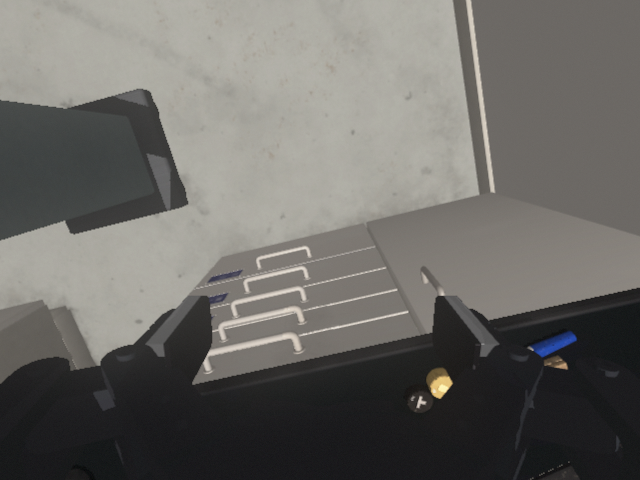

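```bash
cat > h.py <<'E'
import numpy as np
from rig import telemetry, viewer
from scipy.spatial.transform import Rotation as Rn
def proj(n,X):
    c=viewer.get_calibration(n); X=np.asarray(X,float)
    if n=="wrist": raise
    p=c["R"]@X+c["t"]; q=c["intrinsics"]@p; return q[:2]/q[2]
def RT():
    s=telemetry.state(); w,x,y,z=s["eef_rot"]; return Rn.from_quat([x,y,z,w]),s["tcp_pos"]
def projw(X,R,t):
    c=viewer.get_calibration("wrist");M=c["mount"]
    p=R.inv().apply(np.asarray(X)-t); p=M[:3,:3].T@(p-M[:3,3]); q=c["intrinsics"]@p; return q[:2]/q[2]
def U(p,pose):
    x,y,z0,a=pose; c,s=np.cos(a),np.sin(a)
    return np.array([x+c*p[0]-s*p[1],y+s*p[0]+c*p[1],z0+p[2]])
def port(a,z=.063,r=.062): return [.02-r*np.cos(a),.07-r*np.sin(a),z]
def lev(a,r=.065,z=.083):
    b=a-np.pi/3; return [-.03+r*np.cos(b),-.06+r*np.sin(b),z]
E
python3 - <<'E'
from h import *
from scipy.optimize import least_squares
T=lambda u,v:np.array([(u+.5)/4.7-.5+280,(v+.5)/4.7-.5+195])
S=lambda u,v:np.array([(u+.5)/4.2-.5+235,(v+.5)/4.2-.5+205])
for n in("top","side"):
    c=viewer.get_calibration(n);print(n,-c["R"].T@c["t"])
obs=[("top",lambda q:port(1.222),T(377,243)),("top",lambda q:port(.611),T(323,320)),("top",lambda q:port(-.611),T(146,327)),("top",lambda q:port(-1.222),T(87,257)),
("top",lambda q:[.02,.07,.109],T(233,175)),("top",lambda q:lev(q[4],.0815,.0545),T(615,120)),("top",lambda q:lev(q[5],.065,.098),T(712,206)),
("top",lambda q:[.065,-.145,.05],T(742,75)),
("side",lambda q:port(1.222),S(243,325)),("side",lambda q:port(.611),S(214,278)),("side",lambda q:[.02,.07,.109],S(358,177)),("side",lambda q:lev(q[4],.0815,.0545),S(203,495))]
f=lambda q:np.concatenate([proj(n,U(g(q),q[:4]))-o for n,g,o in obs])
r=least_squares(f,[.5,0,0,0,1,.1],loss="soft_l1")
print(r.x.round(4)); print(f(r.x).reshape(-1,2).round(1))
q=r.x
print("knob",U([.02,.07,.09],q[:4]),"handle",U(lev(q[5]),q[:4]),"goal",U(lev(q[4]),q[:4]),"pivot",U([-.03,-.06,.05],q[:4]))
R,t=RT(); print(R.as_matrix().round(3),t)
# microscope eyepieces top at pixel
E
```

```text
top [0.34336482 0.12727914 0.92993247]
side [ 0.97896483 -0.68520293  0.65315661]
[ 0.4671  0.0192 -0.0034  0.046   0.6785  0.0164]
[[-0.1  0. ]
 [ 0.2 -0.2]
 [ 0.  -0.1]
 [-0.1 -0.4]
 [ 0.3  0.6]
 [-0.4  0.4]
 [ 0.2 -0.1]
 [-0.2 -0.3]
 [-0.1 -1.2]
 [ 0.1 -0.6]
 [-0.1  1.5]
 [-0.1  0.4]]
knob [0.48389706 0.09000278 0.08664954] handle [ 0.47586736 -0.09631309  0.07964954] goal [ 0.5015662  -0.06277099  0.07964954] pivot [ 0.43992161 -0.04215682  0.04664954]
[[ 0.239  0.971 -0.   ]
 [ 0.971 -0.239 -0.001]
 [-0.001 -0.    -1.   ]] [0.14955543 0.60665892 0.23086084]
```

```bash
python3 - <<'E'
import cv2,numpy as np
im=cv2.imread("pics/top0.png")
a=cv2.resize(im[80:250,170:360],None,fx=3,fy=3,interpolation=cv2.INTER_CUBIC)
im=cv2.imread("pics/side0.png")
b=cv2.resize(im[0:280,290:540],None,fx=2.3,fy=2.3,interpolation=cv2.INTER_CUBIC)
cv2.imwrite("pics/a.png",a);cv2.imwrite("pics/b.png",b)
E
```

```text
(no output)
```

View pics/a.png

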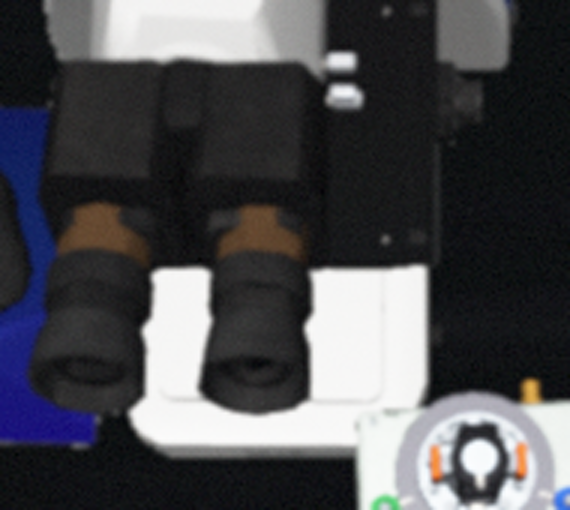

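View pics/b.png

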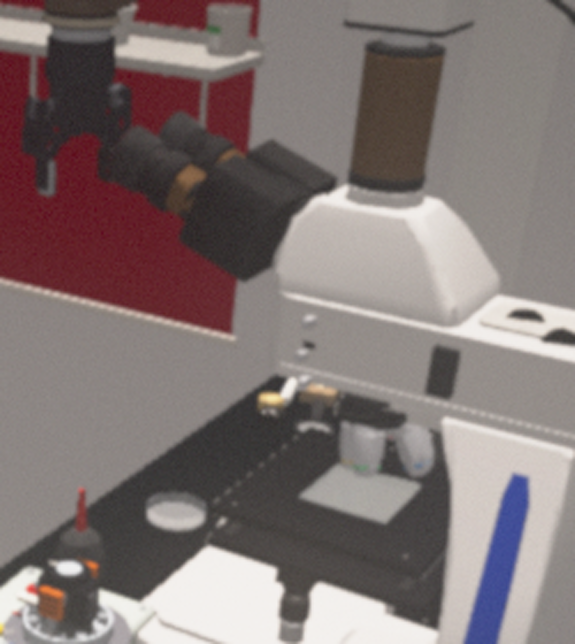

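```bash
python3 - <<'E'
from h import *
def ray(n,p):
    c=viewer.get_calibration(n); d=c["R"].T@np.linalg.solve(c["intrinsics"],[*p,1]); return -c["R"].T@c["t"],d/np.linalg.norm(d)
def tri(a,b):
    o1,d1=ray("top",a);o2,d2=ray("side",b)
    s=np.linalg.lstsq(np.c_[d1,-d2],o2-o1,rcond=None)[0]; P,Q=o1+s[0]*d1,o2+s[1]*d2; return ((P+Q)/2).round(3),np.linalg.norm(P-Q).round(3)
print("ocular",tri((255,205),(341,70)))
for z in (.05,.08,.1):
  o,d=ray("top",(312,223)); print("base corner",z,o+d*(z-o[2])/d[2], proj("side",o+d*(z-o[2])/d[2]))
for z in (.2,.15,.18):
  o,d=ray("top",(315,167)); P=o+d*(z-o[2])/d[2];print("stage",z,P, proj("side",P))
print("blower", tri((256,272),(325,213)))
E
```

```text
ocular (array([0.46 , 0.186, 0.404]), np.float64(0.01))
base corner 0.05 [0.51159329 0.12094897 0.05      ] [340.38770732 271.24875369]
base corner 0.08 [0.50585779 0.12116479 0.08      ] [338.50578553 256.66567705]
base corner 0.1 [0.50203412 0.12130867 0.1       ] [337.2273819  246.75928339]
stage 0.2 [0.57516517 0.11746273 0.2       ] [374.96462174 209.81858362]
stage 0.15 [0.59104338 0.11679031 0.15      ] [380.77217808 238.29443082]
stage 0.18 [0.58151645 0.11719376 0.18      ] [377.31179199 221.32732457]
blower (array([0.412, 0.22 , 0.101]), np.float64(0.002))
```

Call:
arm_command(turn=[[0, 0, 0.4], [0, 0, 0.4], [0, 0, 0.6], [0, 0, 0.6], [0, 0, 0.8], [0, 0, 0.9], [0, 0, 1.0], [0, 0, 1.2]], xyz=[[-4, 3, 0], [-8, 6, 0], [-12, 9, 0], [-16, 12, 0], [-19.6, 15.1, 0], [-19.6, 15.1, 0], [-19.6, 15.1, 0], [-19.6, 15.1, 0]], jaw=[100, 100, 100, 100, 100, 100, 100, 100])

```text
t: 0.95
tcp_pos: [0.2496, 0.38, 0.2314]
eef_rot: [-0.0, 0.996, 0.087, 0.0]
contact_force: [-0.2, -0.4, -0.3]
grip_width: 1.002
```

```bash
python3 - <<'E'
from h import *
s=telemetry.state(); print(s["t"],s["joint_positions"].round(4),s["tcp_pos"].round(4),RT()[0].as_matrix().round(3),s["joint_velocities"].round(2))
E
```

```text
0.95 [8.4400e-01 2.4920e-01 1.9576e+00 1.0000e-04 9.3470e-01 6.7080e-01] [0.2496 0.38   0.2314] [[ 0.985  0.172  0.   ]
 [ 0.172 -0.985  0.   ]
 [ 0.    -0.    -1.   ]] [ 0.01  0.01 -0.   -0.    0.    1.53]
```

```bash
python3 - <<'E'
from h import *
import cv2
a=viewer.capture("side");b=viewer.capture("top")
cv2.imwrite("pics/s1.png",a[:,:,::-1]);cv2.imwrite("pics/t1.png",b[:,:,::-1])
E
```

```text
(no output)
```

View pics/s1.png

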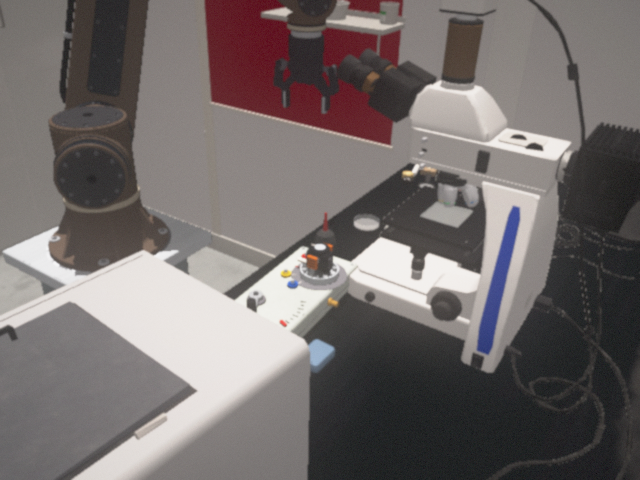

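View pics/t1.png

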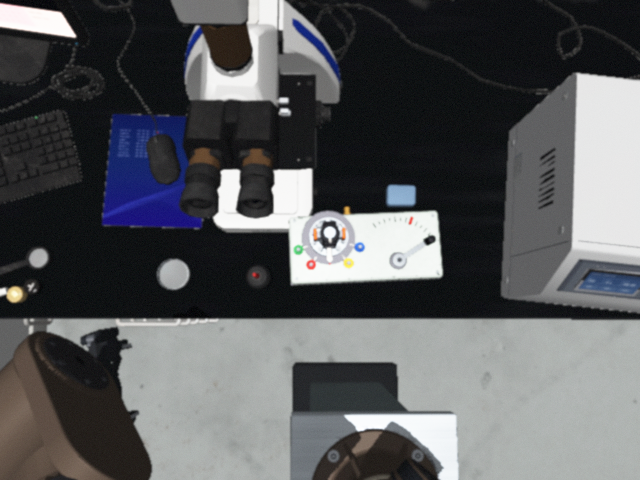

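```bash
cat >> h.py <<'E'
def rel(P,ang=None):
    "needed shift (cm, tool axes) and z-turn to put TCP at P, tool x at world angle ang (deg)"
    R,t=RT(); d=R.inv().apply(np.asarray(P)-t)*100
    x=R.as_matrix()[:,0]; a=np.degrees(np.arctan2(x[1],x[0]))
    return d.round(2), None if ang is None else round(float(np.radians((a-ang+180)%360-180)),3), a
E
python3 - <<'E'
from h import *
s=telemetry.state(); print(s["t"],s["joint_positions"].round(4),s["tcp_pos"].round(4))
for P in [(.31,.26,.231),(.34,.22,.231),(.36,.16,.231),(.40,.05,.231)]: print(P,rel(P,-87.4))
def back(n,p,z):
    c=viewer.get_calibration(n); d=c["R"].T@np.linalg.solve(c["intrinsics"],[*p,1]); o=-c["R"].T@c["t"]; return (o+d*(z-o[2])/d[2]).round(3)
for z in(.36,.38,.4,.42): print(back("top",(273,200),z),back("top",(255,217),z), back("top",(273,165),z))
print(proj("side",[.44,.186,.39]),proj("side",[.46,.16,.40]))
E
```

```text
1.05 [8.4490e-01 2.4950e-01 1.9574e+00 1.0000e-04 9.3470e-01 6.6860e-01] [0.2493 0.3802 0.2313]
(0.31, 0.26, 0.231) (array([ 3.86, 12.9 ,  0.03]), 1.702, np.float64(10.100574669114684))
(0.34, 0.22, 0.231) (array([ 6.11, 17.36,  0.03]), 1.702, np.float64(10.100574669114684))
(0.36, 0.16, 0.231) (array([ 7.03, 23.62,  0.03]), 1.702, np.float64(10.100574669114684))
(0.4, 0.05, 0.231) (array([9.040e+00, 3.515e+01, 3.000e-02]), 1.702, np.float64(10.100574669114684))
[0.481 0.172 0.36 ] [0.46  0.194 0.36 ] [0.527 0.173 0.36 ]
[0.476 0.17  0.38 ] [0.455 0.192 0.38 ] [0.52  0.171 0.38 ]
[0.472 0.169 0.4  ] [0.451 0.189 0.4  ] [0.514 0.169 0.4  ]
[0.467 0.167 0.42 ] [0.447 0.187 0.42 ] [0.507 0.168 0.42 ]
[333.21261185  75.72549081] [335.2446017   74.81092108]
```

Call:
arm_command(turn=[[0, 0, 0.15], [0, 0, 0.3], [0, 0, 0.45], [0, 0, 0.6], [0, 0, 0.75]], xyz=[[1.5, 4, 0], [2.8, 8, 0], [3.9, 12.9, 0], [3.9, 12.9, 0], [3.9, 12.9, 0]], jaw=[100, 100, 100, 100, 100])

```text
t: 1.55
tcp_pos: [0.3114, 0.2591, 0.2314]
eef_rot: [-0.0, 0.959, -0.284, 0.0]
contact_force: [-0.4, 0.6, -0.5]
grip_width: 0.998
```

```bash
python3 - <<'E'
from h import *
s=telemetry.state(); print(s["t"],s["joint_positions"].round(4),s["tcp_pos"].round(4),RT()[0].as_matrix().round(3))
for P in [(.34,.22,.231),(.36,.16,.231),(.40,.05,.231),(.42,.06,.231)]: print(P,rel(P,-87.4))
E
```

```text
1.55 [0.5307 0.1766 2.0601 0.     0.9047 1.1061] [0.3114 0.2591 0.2314] [[ 0.839 -0.544  0.   ]
 [-0.544 -0.839  0.   ]
 [ 0.    -0.    -1.   ]]
(0.34, 0.22, 0.231) (array([4.53, 1.72, 0.04]), 0.95, np.float64(-32.97256103646291))
(0.36, 0.16, 0.231) (array([9.48, 5.67, 0.04]), 0.95, np.float64(-32.97256103646291))
(0.4, 0.05, 0.231) (array([18.82, 12.72,  0.04]), 0.95, np.float64(-32.97256103646291))
(0.42, 0.06, 0.231) (array([19.95, 10.79,  0.04]), 0.95, np.float64(-32.97256103646291))
```

Call:
arm_command(turn=[[0, 0, 0.15], [0, 0, 0.3], [0, 0, 0.4], [0, 0, 0.5], [0, 0, 0.6], [0, 0, 0.7], [0, 0, 0.8], [0, 0, 0.95], [0, 0, 0.95]], xyz=[[2.5, 1.5, 0], [4.7, 2.8, 0], [7, 4.2, 0], [9.5, 5.7, 0], [12, 7.5, 0], [14.8, 9.4, 0], [17, 11.2, 0], [18.8, 12.7, 0], [18.8, 12.7, 0]], jaw=[100, 100, 100, 100, 100, 100, 100, 100, 100])

```text
t: 2.45
tcp_pos: [0.4009, 0.0502, 0.2312]
eef_rot: [0.0, 0.724, -0.69, 0.0]
contact_force: [1.8, 0.3, 0.4]
grip_width: 0.999
```

```bash
python3 - <<'E'
from h import *
import cv2
R,t=RT();np.save("w2.npy",np.vstack([R.as_matrix(),t]))
for n in("wrist","side","top"): cv2.imwrite(f"pics/{n}2.png",viewer.capture(n)[:,:,::-1])
s=telemetry.state(); print(s["t"],s["joint_positions"].round(4),s["tcp_pos"].round(4),R.as_matrix().round(3))
E
```

```text
2.6 [-3.4400e-02  1.7440e-01  2.0636e+00  3.0000e-04  9.0390e-01  1.4822e+00] [0.4    0.0522 0.2312] [[ 0.048 -0.999  0.   ]
 [-0.999 -0.048 -0.   ]
 [ 0.    -0.    -1.   ]]
```

View pics/wrist2.png

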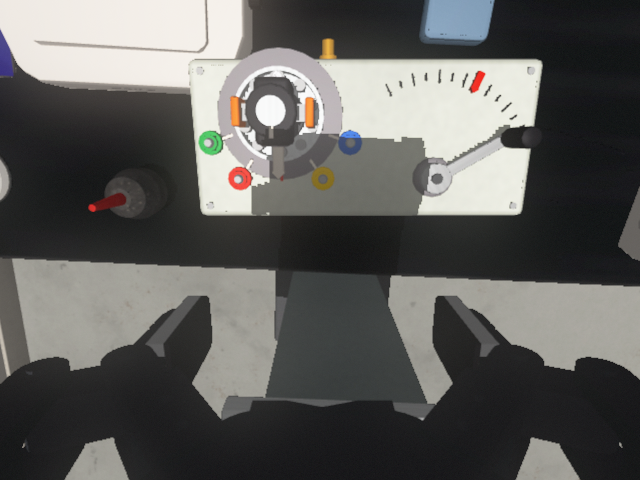

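View pics/side2.png

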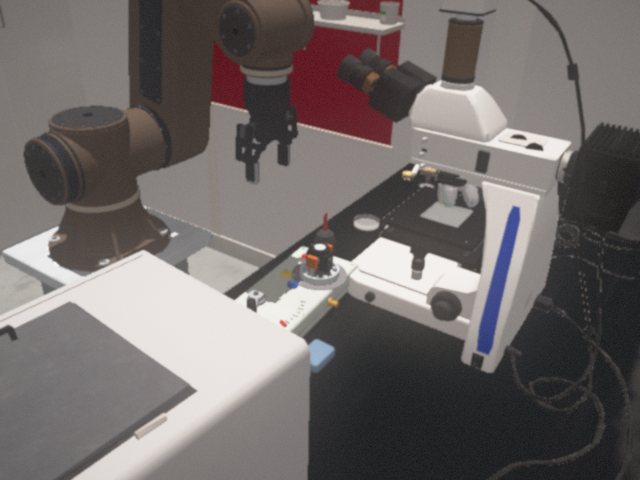

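View pics/top2.png

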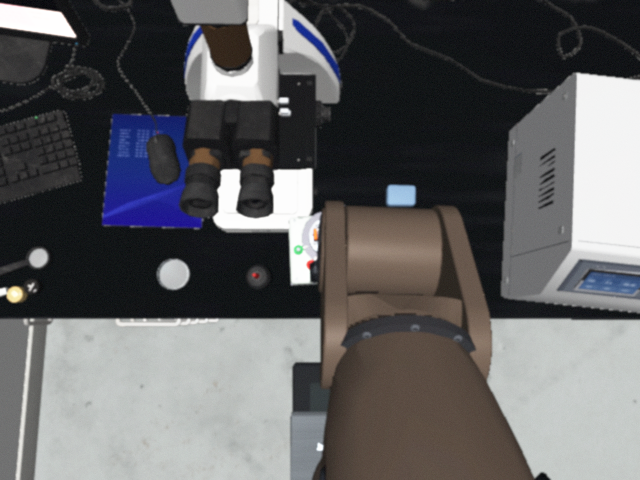

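```bash
python3 - <<'E'
import cv2
im=cv2.imread("pics/wrist2.png")
cv2.imwrite("pics/w2a.png",cv2.resize(im[40:220,185:365],None,fx=4,fy=4,interpolation=cv2.INTER_CUBIC)[:, :])
cv2.imwrite("pics/w2b.png",cv2.resize(im[50:220,375:555],None,fx=4,fy=4,interpolation=cv2.INTER_CUBIC))
E
```

```text
(no output)
```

View pics/w2a.png

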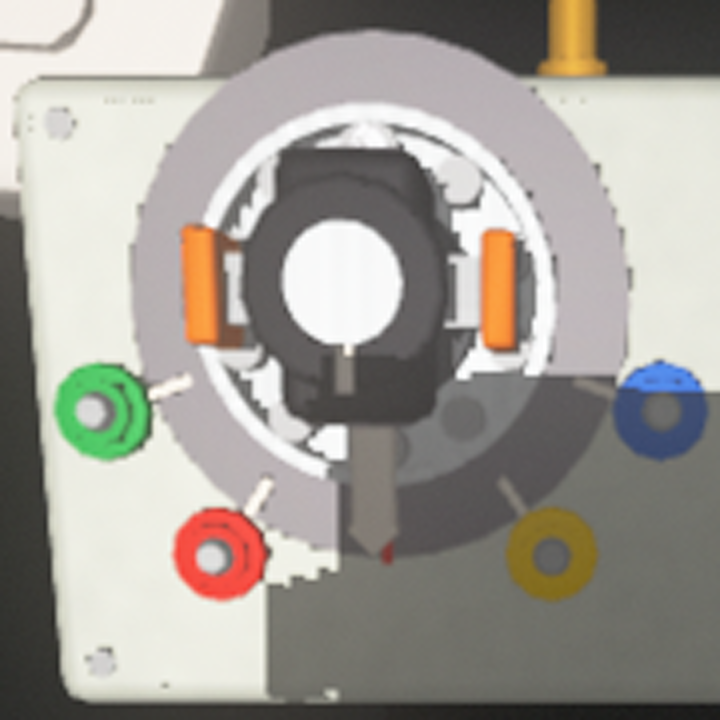

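View pics/w2b.png

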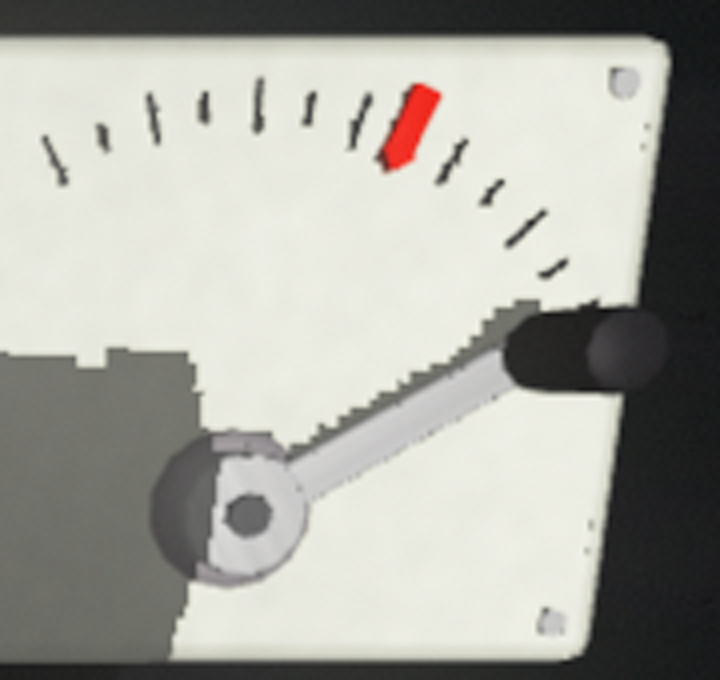

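```bash
cat > fit.py <<'E'
from h import *
from scipy.optimize import least_squares
W=np.load("w2.npy"); Rw=Rn.from_matrix(W[:3]); tw=W[3]
T=lambda u,v:np.array([(u+.5)/4.7-.5+280,(v+.5)/4.7-.5+195])
S=lambda u,v:np.array([(u+.5)/4.2-.5+235,(v+.5)/4.2-.5+205])
A=lambda u,v:np.array([(u+.5)/4-.5+185,(v+.5)/4-.5+40])
B=lambda u,v:np.array([(u+.5)/4-.5+375,(v+.5)/4-.5+50])
ot=[("top",lambda q:port(1.222),T(377,243)),("top",lambda q:port(.611),T(323,320)),("top",lambda q:port(-.611),T(146,327)),("top",lambda q:port(-1.222),T(87,257)),
("top",lambda q:[.02,.07,.109],T(233,175)),("top",lambda q:lev(q[4],.0815,.0545),T(615,120)),("top",lambda q:lev(q[5],.065,.098),T(712,206))]
os_=[("side",lambda q:port(1.222),S(243,325)),("side",lambda q:port(.611),S(214,278)),("side",lambda q:[.02,.07,.109],S(358,177)),("side",lambda q:lev(q[4],.0815,.0545),S(203,495))]
ow=[("wrist",lambda q:port(1.222),A(660,411)),("wrist",lambda q:port(.611),A(551,557)),("wrist",lambda q:port(-.611),A(212,557)),("wrist",lambda q:port(-1.222),A(95,411)),
("wrist",lambda q:[.02,.07,.109],A(342,284)),("wrist",lambda q:lev(q[4],.073,.0545),B(390,165)),("wrist",lambda q:lev(q[4],.09,.0545),B(425,88)),("wrist",lambda q:lev(q[5],.065,.098),B(628,350))]
def P(n,X): return projw(X,Rw,tw) if n=="wrist" else proj(n,X)
for name,obs in (("w",ow),("t+s",ot+os_),("all",ot+os_+ow)):
    f=lambda q:np.concatenate([P(n,U(g(q),q[:4]))-o for n,g,o in obs])
    q=least_squares(f,[.5,0,0,0,1,.1],loss="soft_l1").x
    print(name,q.round(4),np.abs(f(q)).max().round(2)); print(f(q).reshape(-1,2).round(1).tolist())
    print("knob",U([.02,.07,.09],q[:4]).round(4),"handle",U(lev(q[5]),q[:4]).round(4),"goal",U(lev(q[4]),q[:4]).round(4))
E
python3 fit.py
```

```text
w [ 0.4697  0.0182 -0.0022  0.0499  0.6713 -0.011 ] 0.98
[[0.6, -0.3], [0.2, -0.1], [0.1, 0.1], [-0.7, 0.2], [0.2, -0.1], [-0.6, 1.0], [0.5, -0.9], [-0.3, 0.1]]
knob [0.4862 0.0891 0.0878] handle [ 0.4774 -0.0982  0.0808] goal [ 0.5043 -0.0641  0.0808]
t+s [ 0.4673  0.0193 -0.0033  0.0498  0.6713  0.0067] 1.39
[[-0.2, -0.0], [0.2, -0.3], [0.0, -0.0], [-0.2, -0.2], [0.2, 0.7], [-0.3, 0.2], [0.3, -0.2], [0.0, -1.2], [0.1, -0.6], [-0.1, 1.4], [0.0, 0.5]]
knob [0.4838 0.0902 0.0867] handle [ 0.476  -0.0965  0.0797] goal [ 0.5019 -0.0629  0.0797]Traceback (most recent call last):
  File "fit.py", line 16, in <module>
    q=least_squares(f,[.5,0,0,0,1,.1],loss="soft_l1").x
      ~~~~~~~~~~~~~^^^^^^^^^^^^^^^^^^^^^^^^^^^^^^^^^^
    return func(*args, **kwargs)
    vector_fun = VectorFunction(
        fun_wrapped,
    ...<6 lines>...
        workers=workers
    )
    self.J, dct = approx_derivative(
                  ~~~~~~~~~~~~~~~~~^
        self.fun_wrapped, self.x, f0=self.f, **finite_diff_options
        ^^^^^^^^^^^^^^^^^^^^^^^^^^^^^^^^^^^^^^^^^^^^^^^^^^^^^^^^^^
    )
    ^
    J, _nfev 
[... 418 characters left out ...]
s))
                      ~~~~~~~~^^^^^^^^^^^^^^^^^^^^^^^^^^^^^^
    return np.atleast_1d(self.fun(x))
                         ~~~~~~~~^^^
    return self.f(x, *self.args, **self.kwargs)
           ~~~~~~^^^^^^^^^^^^^^^^^^^^^^^^^^^^^^
  File "fit.py", line 15, in <lambda>
    f=lambda q:np.concatenate([P(n,U(g(q),q[:4]))-o for n,g,o in obs])
                               ~^^^^^^^^^^^^^^^^^
  File "fit.py", line 13, in P
    def P(n,X): return projw(X,Rw,tw) if n=="wrist" else proj(n,X)
                                                         ~~~~^^^^^
  File "h.py", line 5, in proj
    c=viewer.get_calibration(n); X=np.asarray(X,float)
ValueError: time passes only in moves, steps and waits
```

Call:
arm_command(turn=[[0, 0, 0], [0, 0, 0], [0, 0, 0], [0, 0, 0], [0, 0, 0]], xyz=[[-1.1, -2.9, 1], [-2.2, -5.8, 3], [-3.4, -8.7, 5], [-3.4, -8.7, 8], [-3.4, -8.7, 8]], jaw=[100, 100, 100, 100, 100])

```text
t: 3.1
tcp_pos: [0.4837, 0.0914, 0.1484]
eef_rot: [0.002, 0.726, -0.688, -0.002]
contact_force: [-0.9, -0.1, 0.0]
grip_width: 1.002
```

```bash
python3 - <<'E'
from h import *
import cv2
R,t=RT();np.save("w3.npy",np.vstack([R.as_matrix(),t]))
for n in("wrist","side"): cv2.imwrite(f"pics/{n}3.png",viewer.capture(n)[:,:,::-1])
s=telemetry.state(); print(s["t"],s["joint_positions"].round(4),t.round(4),R.as_matrix().round(3),s["contact_force"])
print(rel([.485,.0897,.068],-87.14))
for dz in(.02,.04): print(projw([.485,.0897,.05+dz],R,t))
print("cap pred",projw([.485,.0897,.109],R,t))
E
```

```text
3.2 [5.1200e-02 4.1480e-01 1.9644e+00 1.0000e-04 7.6380e-01 1.5692e+00] [0.4837 0.0914 0.1484] [[ 0.055 -0.998 -0.006]
 [-0.999 -0.055 -0.   ]
 [-0.     0.006 -1.   ]] [-0.39001095  0.18931025  0.6029031 ]
(array([ 0.12, -0.03,  8.35]), 0.003, np.float64(-86.98139433948576))
[324.21678048 249.57121632]
[324.41177561 259.73968634]
cap pred [324.63324027 271.28847157]
```

View pics/wrist3.png

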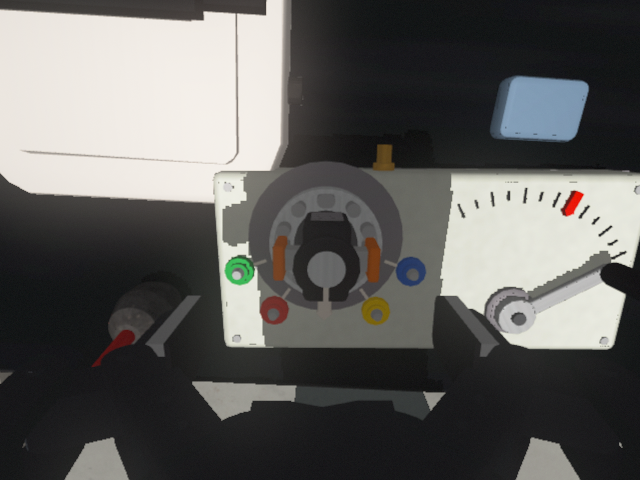

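View pics/side3.png

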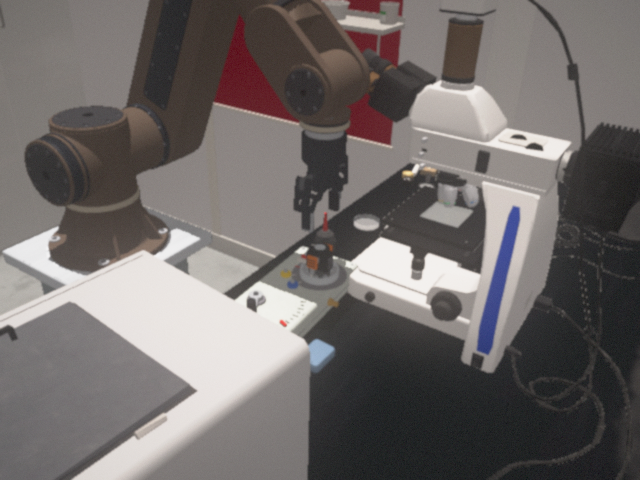

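Call:
arm_command(turn=[[0, 0, 0], [0, 0, 0], [0, 0, 0], [0, 0, 0], [0, 0, 0]], xyz=[[0.2, -0.1, 2], [0.2, -0.1, 4], [0.2, -0.1, 6], [0.2, -0.1, 8], [0.2, -0.1, 8]], jaw=[100, 100, 100, 100, 100])

```text
t: 3.7
tcp_pos: [0.486, 0.0883, 0.0713]
eef_rot: [0.0, 0.725, -0.689, -0.0]
contact_force: [-0.2, 0.0, 0.4]
grip_width: 0.998
```

```bash
python3 - <<'E'
from h import *
import cv2
R,t=RT()
cv2.imwrite(f"pics/wrist4.png",viewer.capture("wrist")[:,:,::-1])
s=telemetry.state(); print(s["t"],s["joint_positions"].round(4),s["tcp_pos"].round(4),R.as_matrix().round(3),s["contact_force"])
print(rel([.486,.089,.068],-87.14))
print("cap pred",projw([.486,.089,.109],R,t))
E
```

```text
3.75 [4.5900e-02 5.4840e-01 2.0270e+00 1.0000e-04 5.6610e-01 1.5659e+00] [0.4865 0.0884 0.0722] [[ 0.051 -0.999 -0.001]
 [-0.999 -0.051  0.   ]
 [-0.     0.001 -1.   ]] [-0.62019905 -0.08086796  0.82383866]
(array([-0.07,  0.04,  0.42]), 0.001, np.float64(-87.09487385353783))
cap pred [318.66896937 357.51741226]
```

View pics/wrist4.png

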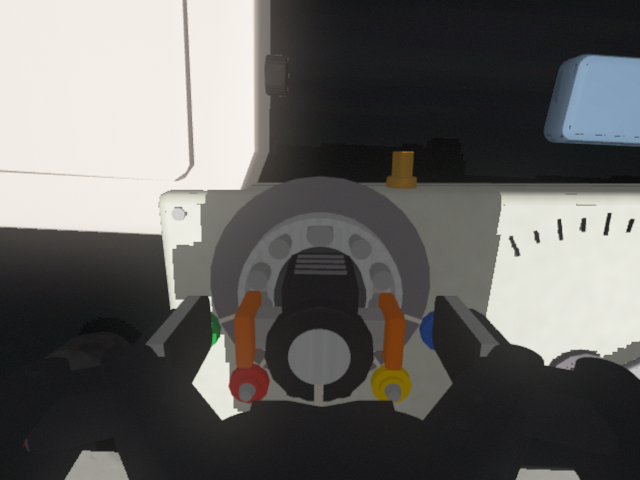

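Call:
arm_command(turn=[[0, 0, 0], [0, 0, 0], [0, 0, 0], [0, 0, 0], [0, 0, 0], [0, 0, 0], [0, 0, 0], [0, 0, 0], [0, 0, 0], [0, 0, 0]], xyz=[[0, 0, 0.3], [0, 0, 0.3], [0, 0, 0.3], [0, 0, 0.3], [0, 0, 0.3], [0, 0, 0.3], [0, 0, 0.3], [0, 0, 0.3], [0, 0, 0.3], [0, 0, 0.3]], jaw=[80, 70, 60, 50, 40, 40, 40, 40, 40, 40], newtons=30)

```text
t: 4.75
tcp_pos: [0.4871, 0.0891, 0.0698]
eef_rot: [-0.001, 0.724, -0.689, 0.001]
contact_force: [-2.6, 9.0, 17.4]
grip_width: 0.449
```

```bash
python3 - <<'E'
from h import *
import cv2
R,t=RT()
cv2.imwrite(f"pics/wrist5.png",viewer.capture("wrist")[:,:,::-1])
s=telemetry.state(); print(s["t"],s["joint_positions"].round(4),s["tcp_pos"].round(4),R.as_matrix().round(3),s["contact_force"],s["torque"],s["grip_width"])
print(rel([.486,.089,.068],-87.14))
E
```

```text
4.8 [4.6900e-02 5.5300e-01 2.0284e+00 1.7000e-03 5.5770e-01 1.5666e+00] [0.4871 0.0891 0.0698] [[ 0.05  -0.999  0.003]
 [-0.999 -0.05   0.001]
 [-0.001 -0.003 -1.   ]] [-2.63539003  9.45724086 17.17962167] [ 1.46035634  0.42082755 -0.10155062] 0.44504323483184244
(array([0.  , 0.11, 0.18]), -0.0, np.float64(-87.15457643451592))
```

View pics/wrist5.png

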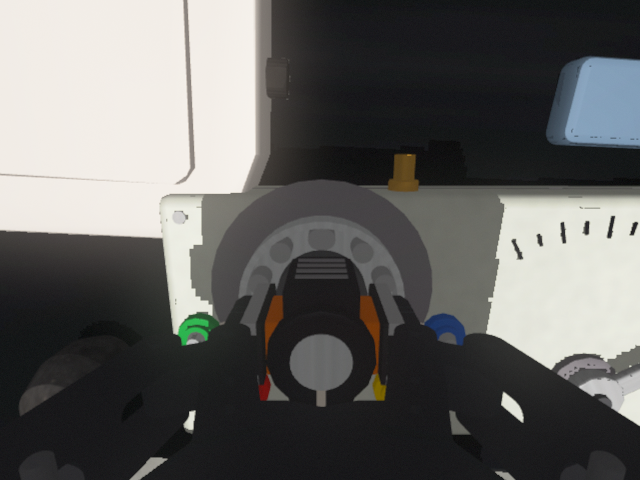

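Call:
arm_command(turn=[[0, 0, 0], [0, 0, 0], [0, 0, -0.1], [0, 0, -0.2], [0, 0, -0.3], [0, 0, -0.3]], xyz=[[-0.05, 0, -0.1], [-0.05, 0, -0.15], [-0.05, 0, -0.15], [-0.05, 0, -0.15], [-0.05, 0, -0.15], [-0.05, 0, -0.15]], jaw=[40, 40, 40, 40, 40, 40])

```text
t: 5.4
tcp_pos: [0.4868, 0.0897, 0.0702]
eef_rot: [-0.001, 0.82, -0.572, 0.0]
contact_force: [0.6, 11.8, 3.6]
grip_width: 0.438
```

```bash
python3 - <<'E'
from h import *
import cv2
R,t=RT()
cv2.imwrite(f"pics/wrist6.png",viewer.capture("wrist")[:,:,::-1])
s=telemetry.state(); print(s["t"],s["joint_positions"].round(4),s["tcp_pos"].round(4),s["contact_force"],s["torque"],s["grip_width"])
print(rel([.486,.089,.068],-87.14))
E
```

```text
5.45 [0.0481 0.5524 2.0278 0.0021 0.5602 1.2667] [0.4868 0.0897 0.0702] [ 0.38791724 12.27211573  3.77097742] [ 1.99078897 -0.10677297 -0.05409623] 0.43612983245834314
(array([0.04, 0.1 , 0.22]), 0.301, np.float64(-69.92056814090847))
```

View pics/wrist6.png

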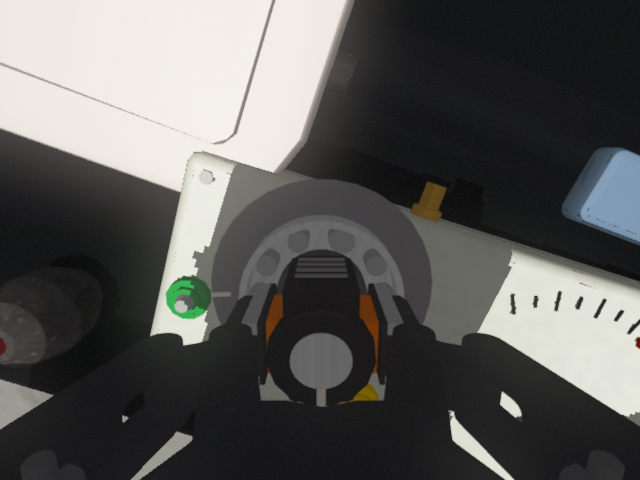

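Call:
arm_command(turn=[[0, 0, -0.1], [0, 0, -0.2], [0, 0, -0.3], [0, 0, -0.4], [0, 0, -0.5], [0, 0, -0.6], [0, 0, -0.7], [0, 0, -0.8], [0, 0, -0.92], [0, 0, -0.92], [0, 0, -0.92]], xyz=[[-0.1, -0.03, 0], [-0.1, -0.03, 0], [-0.1, -0.03, 0], [-0.1, -0.03, 0], [-0.1, -0.03, 0], [-0.1, -0.03, 0], [-0.1, -0.03, 0], [-0.1, -0.03, 0], [-0.1, -0.03, 0], [-0.1, -0.03, 0], [-0.1, -0.03, 0]], jaw=[40, 40, 40, 40, 40, 40, 40, 40, 40, 40, 40])

```text
t: 6.55
tcp_pos: [0.4855, 0.091, 0.0701]
eef_rot: [-0.001, 0.989, -0.15, -0.001]
contact_force: [-4.0, 14.2, 7.8]
grip_width: 0.436
```

```bash
python3 - <<'E'
from h import *
import cv2
R,t=RT()
for n in("wrist","side","top"): cv2.imwrite(f"pics/{n}7.png",viewer.capture(n)[:,:,::-1])
s=telemetry.state(); print(s["t"],s["joint_positions"].round(4),s["tcp_pos"].round(4),s["contact_force"],s["torque"],s["grip_width"])
print(rel([.486,.089,.068],-87.14+70.02))
E
```

```text
6.7 [0.0507 0.5521 2.0287 0.0025 0.5622 0.3496] [0.4855 0.091  0.0701] [-3.96007592 14.44444439  7.89578308] [2.50186739 0.73172483 0.01230604] 0.4418321959654794
(array([0.11, 0.17, 0.21]), -0.002, np.float64(-17.250386151014364))
```

View pics/wrist7.png

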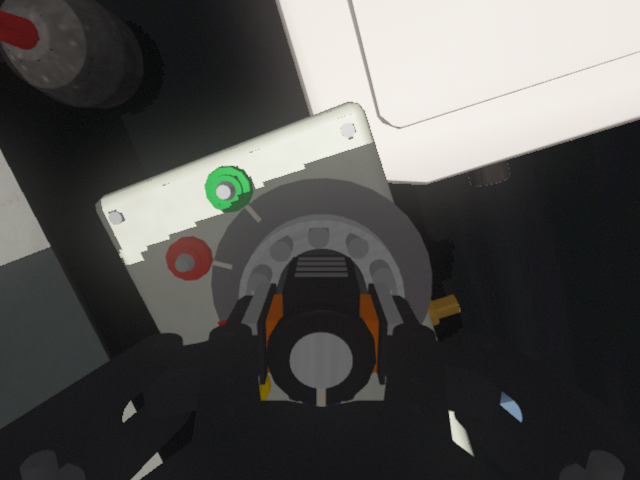

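View pics/side7.png

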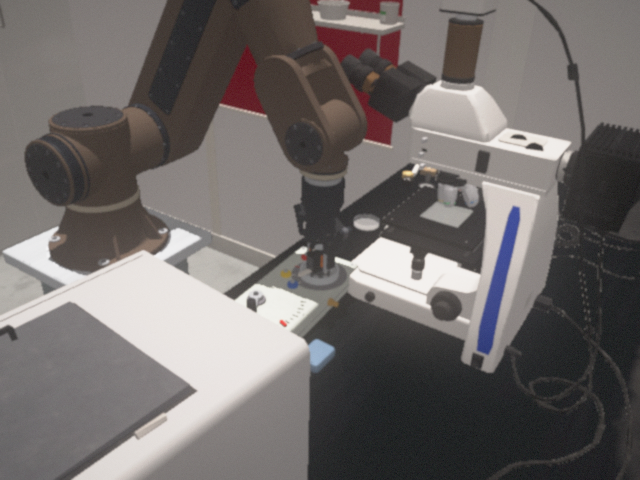

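Call:
arm_command(turn=[[0, 0, 0], [0, 0, 0], [0, 0, 0], [0, 0, 0], [0, 0, 0], [0, 0, 0], [0, 0, 0], [0, 0, 0]], xyz=[[0, 0, 0], [0, 0, 0], [0, 0, 0], [0, 0, 0], [0, 0, 0], [0, 0, 0], [0, 0, 0], [0, 0, 0]], jaw=[55, 65, 75, 85, 95, 100, 100, 100])

```text
t: 7.5
tcp_pos: [0.4865, 0.0898, 0.0698]
eef_rot: [-0.0, 0.989, -0.15, 0.0]
contact_force: [0.1, 0.3, 0.5]
grip_width: 1.0
```

```bash
python3 - <<'E'
from h import *
import cv2
R,t=RT()
for n in("wrist",): cv2.imwrite(f"pics/{n}8.png",viewer.capture(n)[:,:,::-1])
s=telemetry.state(); print(s["t"],s["joint_positions"].round(4),s["tcp_pos"].round(4),s["contact_force"],s["torque"],s["grip_width"])
E
```

```text
7.55 [4.890e-02 5.530e-01 2.028e+00 2.000e-04 5.604e-01 3.498e-01] [0.4864 0.0898 0.0698] [ 1.08841431 -0.14524154  0.11814654] [ 0.03327749  0.017288   -0.01307808] 1.000113662776323
```

View pics/wrist8.png

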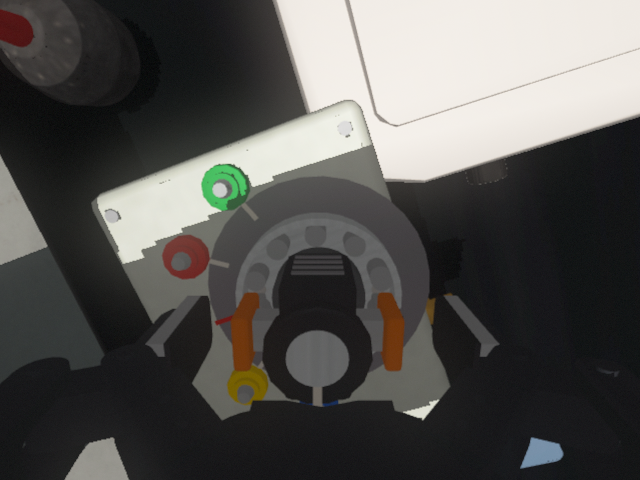

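Call:
arm_command(turn=[[0, 0, 0], [0, 0, 0], [0, 0, 0], [0, 0, 0], [0, 0, 0]], xyz=[[0, 0, -2], [0, 0, -5], [0, 0, -9], [0, 0, -9], [0, 0, -9]], jaw=[100, 100, 100, 100, 100])

```text
t: 8.05
tcp_pos: [0.4865, 0.0898, 0.1603]
eef_rot: [-0.0, 0.989, -0.15, 0.001]
contact_force: [0.2, 0.1, -0.6]
grip_width: 0.998
```

```bash
python3 - <<'E'
from h import *
import cv2
R,t=RT();np.save("w9.npy",np.vstack([R.as_matrix(),t]))
im=viewer.capture("wrist")[:,:,::-1];cv2.imwrite("pics/wrist9.png",im)
s=telemetry.state(); print(s["t"],s["tcp_pos"].round(4))
for k,X in dict(tip=[.486,.089,.071],blue=None).items():
    pose=(.486-.02*np.cos(.05)+.07*np.sin(.05),.089-.07*np.cos(.05)-.02*np.sin(.05),0,.05)
print(pose)
print("cap",projw(U([.02,.07,.109],pose),R,t),"blue",projw(U(port(1.222),pose),R,t))
for a in(1.12,1.222,1.32): print(a,projw(U(port(a,.071,.05),pose),R,t),projw(U(port(a,.071,.03),pose),R,t))
E
```

```text
8.1 [0.4861 0.0898 0.1594]
(np.float64(0.4695235366410482), np.float64(0.018087898386938785), 0, 0.05)
cap [318.65952036 265.7751277 ] blue [319.58487097 326.98754375]
1.12 [312.02776506 316.50136038] [314.75277944 289.48825608]
1.222 [319.44661321 316.81873818] [319.29612518 289.68722614]
1.32 [326.57154492 316.47285443] [323.65950533 289.47154663]
```

View pics/wrist9.png

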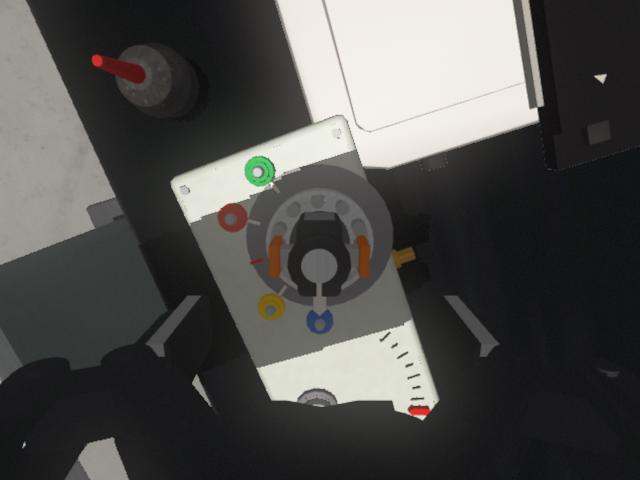

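Call:
arm_command(turn=[[0, 0, -0.15], [0, 0, -0.3], [0, 0, -0.45], [0, 0, -0.6], [0, 0, -0.75], [0, 0, -0.9], [0, 0, -1.05], [0, 0, -1.2], [0, 0, -1.2]], xyz=[[0.7, 2.5, 0], [1.4, 5.5, 0], [2.1, 8.5, 0], [2.9, 11.5, 0], [3.7, 14.5, 0], [4.7, 18.2, 0], [4.7, 18.2, 0], [4.7, 18.2, 0], [4.7, 18.2, 0]], jaw=[60, 60, 60, 60, 60, 60, 60, 60, 60])

```text
t: 9.0
tcp_pos: [0.4768, -0.0981, 0.1585]
eef_rot: [-0.001, 0.9, 0.435, -0.001]
contact_force: [0.3, 0.7, 0.4]
grip_width: 0.598
```

```bash
python3 - <<'E'
from h import *
import cv2
R,t=RT();np.save("w10.npy",np.vstack([R.as_matrix(),t]))
for n in("wrist","side","top"): cv2.imwrite(f"pics/{n}10.png",viewer.capture(n)[:,:,::-1])
s=telemetry.state(); print(s["t"],s["tcp_pos"].round(4),R.as_matrix().round(3),s["grip_width"],s["joint_positions"].round(3))
pose=(.4695,.0181,0,.05)
print("handle top",[projw(U(lev(a,.065,.098),pose),R,t).round(1) for a in(-.01,0.,.02)],"mark",[projw(U(lev(.671,r,.0545),pose),R,t).round(1) for r in(.073,.09)])
E
```

```text
9.15 [ 0.4771 -0.0977  0.1591] [[ 0.621  0.784 -0.002]
 [ 0.784 -0.621  0.001]
 [-0.001 -0.002 -1.   ]] 0.6017183741996743 [-0.338  0.396  1.971  0.     0.776 -1.233]
handle top [array([321.2, 257.5]), array([322.3, 257.8]), array([324.4, 258.5])] mark [array([387.8, 248.6]), array([394.9, 270.4])]
```

View pics/wrist10.png

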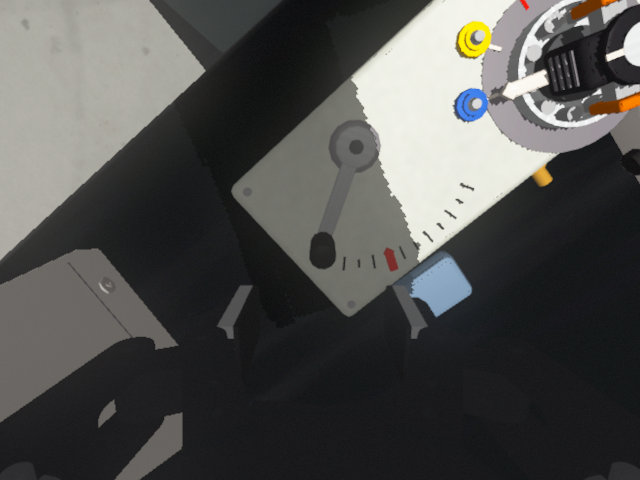

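View pics/side10.png

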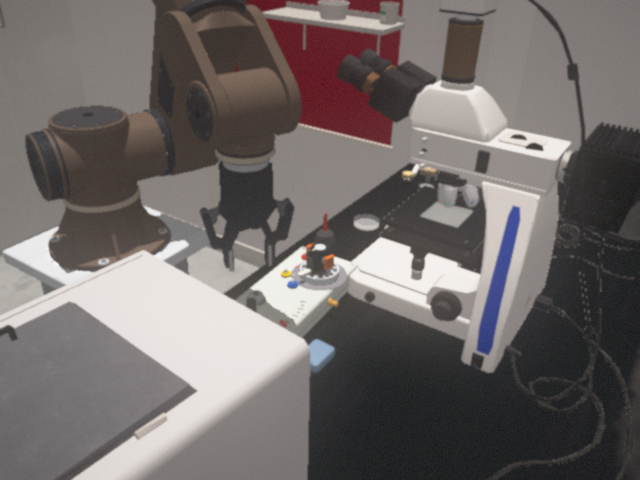

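```bash
python3 - <<'E'
import cv2
im=cv2.imread("pics/wrist10.png")
c=im[125:285,300:440]
c=cv2.convertScaleAbs(c,alpha=1.6)
cv2.imwrite("pics/w10a.png",cv2.resize(c,None,fx=4,fy=3.7 and 4,interpolation=cv2.INTER_CUBIC)[:600])
E
```

```text
(no output)
```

View pics/w10a.png

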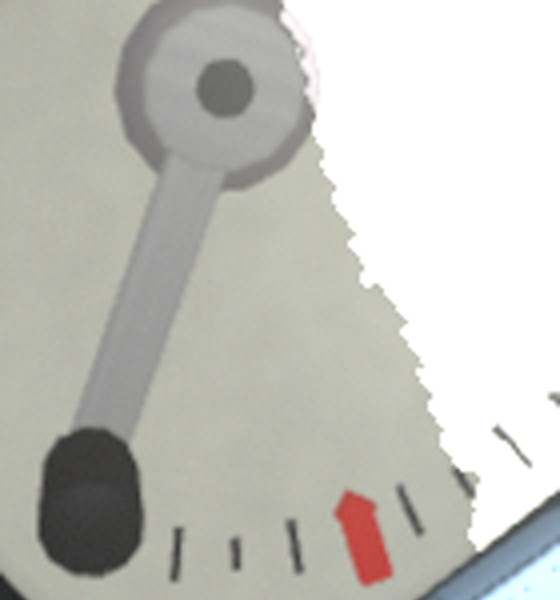

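Call:
arm_command(turn=[[0, 0, 0], [0, 0, 0], [0, 0, 0], [0, 0, 0], [0, 0, 0], [0, 0, 0], [0, 0, 0], [0, 0, 0], [0, 0, 0], [0, 0, 0], [0, 0, 0]], xyz=[[0, 0, 3], [0, 0, 6], [0, 0, 9], [0, 0, 9], [0, 0, 9], [0, 0, 9], [0, 0, 9], [0, 0, 9], [0, 0, 9], [0, 0, 9], [0, 0, 9]], jaw=[60, 60, 60, 60, 40, 30, 20, 10, 10, 10, 10], newtons=25)

```text
t: 10.25
tcp_pos: [0.4779, -0.0982, 0.071]
eef_rot: [0.001, 0.901, 0.434, 0.001]
contact_force: [-0.4, 0.3, 8.1]
grip_width: 0.173
```

```bash
python3 - <<'E'
from h import *
import cv2
R,t=RT();np.save("w11.npy",np.vstack([R.as_matrix(),t]))
for n in("wrist",): cv2.imwrite(f"pics/{n}11.png",viewer.capture(n)[:,:,::-1])
s=telemetry.state(); print(s["t"],s["tcp_pos"].round(4),R.as_matrix().round(3),s["grip_width"],s["contact_force"],s["torque"])
pose=(.4695,.0181,0,.05)
pv=U([-.03,-.06,0],pose);d=t-pv;print("pivot",pv,"r",np.hypot(*d[:2]),"lev ang",np.arctan2(d[1],d[0])+np.pi/3-.05)
for a in np.linspace(0,.671,8): print(round(a,3),rel(U(lev(a,.065,t[2]),pose))[0])
E
```

```text
10.3 [ 0.4779 -0.0982  0.0709] [[ 0.623  0.783  0.002]
 [ 0.783 -0.623 -0.001]
 [ 0.001  0.002 -1.   ]] 0.17671496949375884 [-0.99261688 -0.77995127  7.92864195] [-0.11964354  0.08748997  0.00953639]
pivot [ 0.44253624 -0.04332439  0.        ] r 0.06530108791902521 lev ang -0.00044147028307424396
0.0 [ 0.01 -0.02 -0.  ]
0.096 [ 0.61  0.15 -0.  ]
0.192 [ 1.22  0.26 -0.  ]
0.288 [ 1.85  0.31 -0.  ]
0.383 [ 2.47  0.31 -0.  ]
0.479 [3.09 0.24 0.  ]
0.575 [3.7  0.12 0.  ]
0.671 [ 4.29 -0.07  0.  ]
```

View pics/wrist11.png

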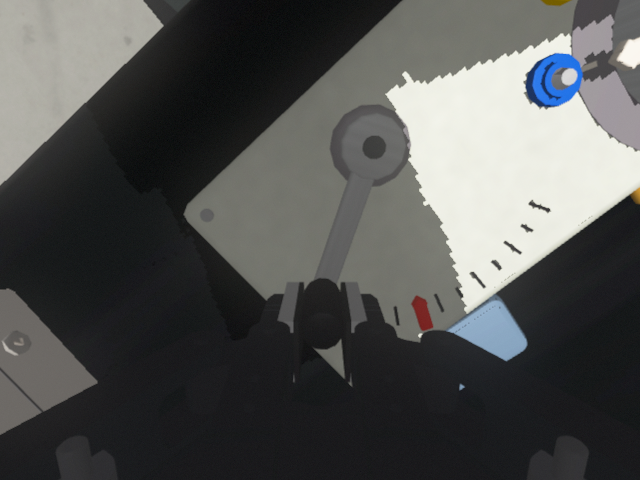

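Call:
arm_command(turn=[[0, 0, -0.05], [0, 0, -0.1], [0, 0, -0.15], [0, 0, -0.19], [0, 0, -0.24], [0, 0, -0.29], [0, 0, -0.34], [0, 0, -0.38], [0, 0, -0.43], [0, 0, -0.48], [0, 0, -0.53], [0, 0, -0.58], [0, 0, -0.62], [0, 0, -0.67], [0, 0, -0.67], [0, 0, -0.67]], xyz=[[0.3, 0.08, 0], [0.61, 0.15, 0], [0.92, 0.21, 0], [1.22, 0.26, 0], [1.54, 0.3, 0], [1.85, 0.31, 0], [2.16, 0.32, 0], [2.47, 0.31, 0], [2.78, 0.28, 0], [3.09, 0.24, 0], [3.4, 0.18, 0], [3.7, 0.12, 0], [4.0, 0.04, 0], [4.29, -0.07, 0], [4.29, -0.07, 0], [4.29, -0.07, 0]], jaw=[10, 10, 10, 10, 10, 10, 10, 10, 10, 10, 10, 10, 10, 10, 10, 10])

```text
t: 11.9
tcp_pos: [0.5041, -0.0638, 0.0709]
eef_rot: [0.001, 0.708, 0.706, 0.001]
contact_force: [-1.0, 2.2, 7.3]
grip_width: 0.18
```

```bash
python3 - <<'E'
from h import *
import cv2
R,t=RT();np.save("w12.npy",np.vstack([R.as_matrix(),t]))
for n in("wrist",): cv2.imwrite(f"pics/{n}12.png",viewer.capture(n)[:,:,::-1])
s=telemetry.state(); print(s["t"],s["tcp_pos"].round(4),R.as_matrix().round(3),s["grip_width"],s["contact_force"],s["torque"])
pose=(.4695,.0181,0,.05)
pv=U([-.03,-.06,0],pose);d=t-pv;print("pivot",pv,"r",np.hypot(*d[:2]),"lev ang",np.arctan2(d[1],d[0])+np.pi/3-.05)
E
```

```text
11.95 [ 0.504  -0.0637  0.0709] [[ 0.002  1.     0.002]
 [ 1.    -0.002 -0.   ]
 [-0.     0.002 -1.   ]] 0.17192093303553857 [0.08335087 2.28876371 7.98330615] [ 0.4703285   0.02211654 -0.01816342]
pivot [ 0.44253624 -0.04332439  0.        ] r 0.06482440999024193 lev ang 0.6766435230272734
```

View pics/wrist12.png

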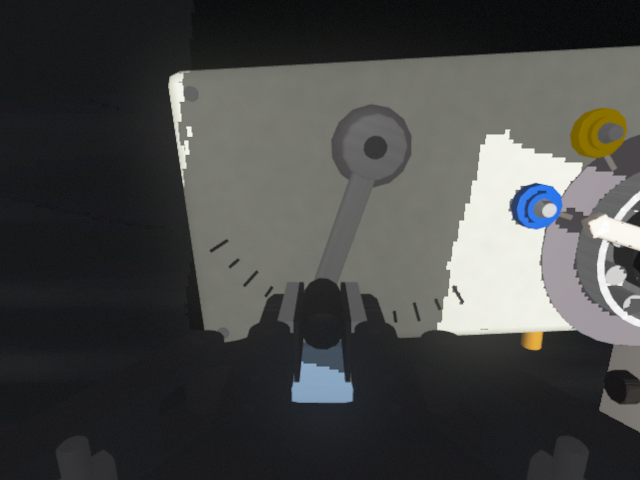

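Release, then lift straight up and check the mark alignment.

Call:
arm_command(turn=[[0, 0, 0], [0, 0, 0], [0, 0, 0], [0, 0, 0], [0, 0, 0], [0, 0, 0], [0, 0, 0], [0, 0, 0], [0, 0, 0]], xyz=[[0, 0, 0], [0, 0, 0], [0, 0, 0], [0, 0, 0], [0, 0, -2], [0, 0, -5], [0, 0, -9], [0, 0, -9], [0, 0, -9]], jaw=[25, 35, 50, 50, 50, 50, 50, 50, 50])

```text
t: 12.85
tcp_pos: [0.5036, -0.0639, 0.1602]
eef_rot: [0.001, 0.708, 0.706, 0.0]
contact_force: [-1.3, -0.1, -0.6]
grip_width: 0.502
```

```bash
python3 - <<'E'
from h import *
import cv2
R,t=RT();np.save("w13.npy",np.vstack([R.as_matrix(),t]))
for n in("wrist","side"):
    im=viewer.capture(n)[:,:,::-1]; cv2.imwrite(f"pics/{n}13.png",im)
im=cv2.imread("pics/wrist13.png")
cv2.imwrite("pics/w13a.png",cv2.resize(cv2.convertScaleAbs(im[125:285,260:420],alpha=1.6),None,fx=3.7,fy=3.7,interpolation=cv2.INTER_CUBIC))
s=telemetry.state(); print(s["t"],s["tcp_pos"].round(4),s["grip_width"],s["contact_force"])
pose=(.4695,.0181,0,.05)
print("handle top",[projw(U(lev(a,.065,.098),pose),R,t).round(1) for a in(.65,.671,.69)],"mark",[projw(U(lev(.671,r,.0545),pose),R,t).round(1) for r in(.073,.09)],"pivot",projw(U([-.03,-.06,.063],pose),R,t))
E
```

```text
12.95 [ 0.503  -0.0638  0.1589] 0.49880397126823217 [ 0.95447135 -0.07056241  0.58850077]
handle top [array([320. , 255.4]), array([322.2, 256.1]), array([324.2, 256.7])] mark [array([318.5, 247.6]), array([310.9, 269.4])] pivot [355.06845621 145.51148755]
```

View pics/wrist13.png

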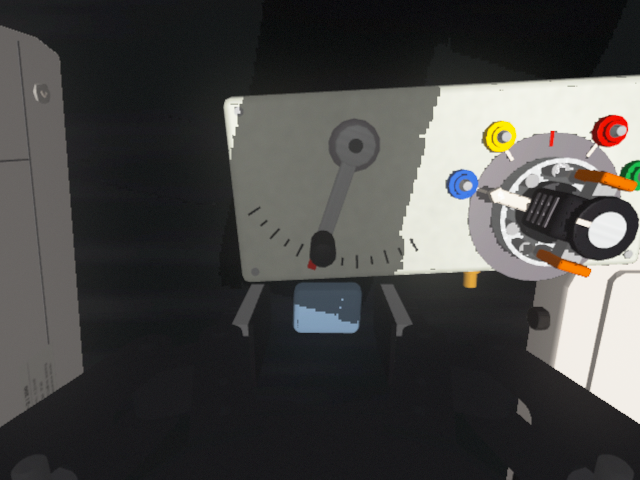

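View pics/w13a.png

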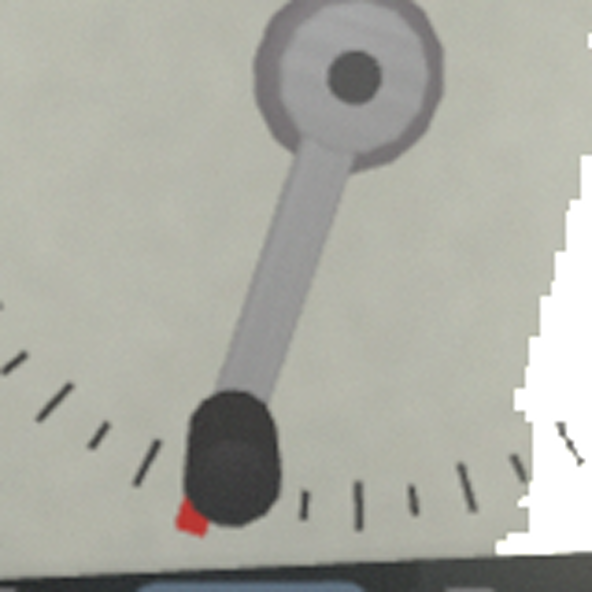

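Call:
arm_command(turn=[[0, 0, 0], [0, 0, 0], [0, 0, 0], [0, 0, 0], [0, 0, 0], [0, 0, 0]], xyz=[[0, 3, -3], [0, 6, -3], [0, 9, -3], [0, 12, -3], [0, 12, -3], [0, 12, -3]], jaw=[50, 50, 50, 50, 50, 50])

```text
t: 13.55
tcp_pos: [0.6229, -0.064, 0.1878]
eef_rot: [-0.001, 0.708, 0.707, -0.001]
contact_force: [-0.6, 0.1, -0.5]
grip_width: 0.496
```

```bash
python3 - <<'E'
from h import *
import cv2
R,t=RT();np.save("w14.npy",np.vstack([R.as_matrix(),t]))
for n in("wrist","side","top"):
    im=viewer.capture(n)[:,:,::-1]; cv2.imwrite(f"pics/{n}14.png",im)
pose=(.4695,.0181,0,.05)
h=projw(U(lev(.671,.065,.08),pose),R,t);x,y=h.astype(int);print(x,y)
im=cv2.imread("pics/wrist14.png")
cv2.imwrite("pics/w14a.png",cv2.resize(cv2.convertScaleAbs(im[max(y-80,0):y+80,x-80:x+80],alpha=1.5),None,fx=3.7,fy=3.7,interpolation=cv2.INTER_CUBIC)); print(max(y-80,0),x-80)
print("handle top",[projw(U(lev(a,.065,.098),pose),R,t).round(1) for a in(.65,.671,.69)],"mark",[projw(U(lev(.671,r,.0545),pose),R,t).round(1) for r in(.073,.09)],"pivot",projw(U([-.03,-.06,.063],pose),R,t))
s=telemetry.state(); print(s["t"])
E
```

```text
321 49
0 241
handle top [array([319.3,  40.9]), array([321.6,  41.7]), array([323.6,  42.5])] mark [array([317.9,  70.5]), array([310.2,  95.5])] pivot [354.96490544 -53.50415209]
13.7
```

View pics/w14a.png

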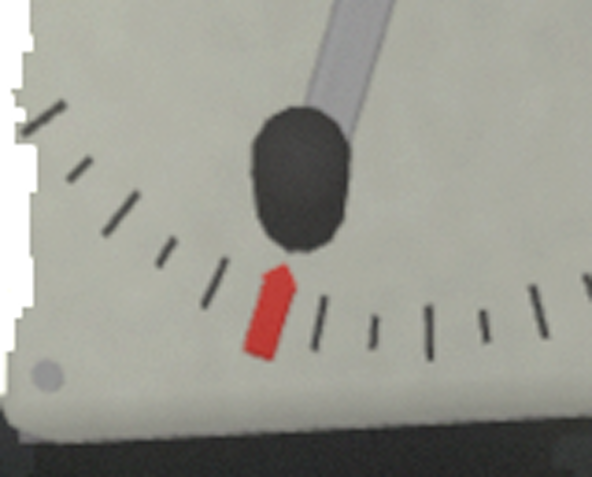

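View pics/wrist14.png

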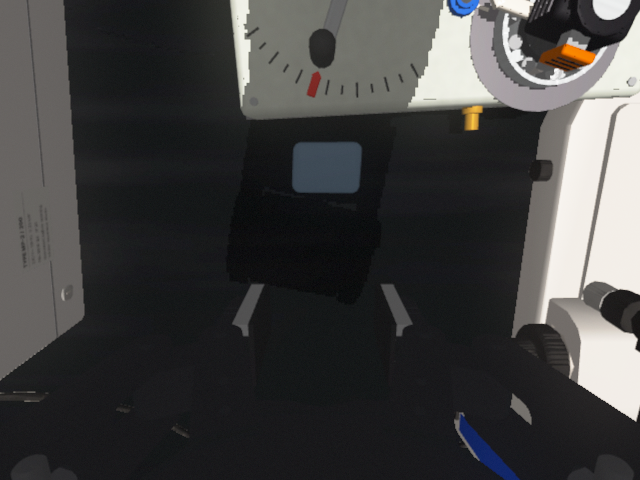

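View pics/side14.png

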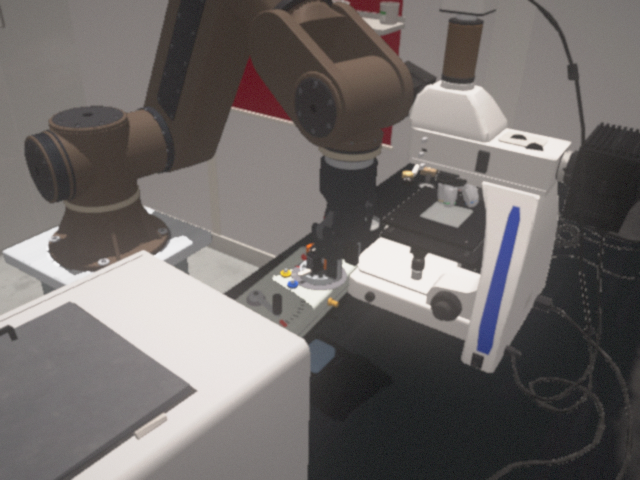

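```bash
python3 -c "
from rig import manip
print(manip.hand_in())"
```

```text
the job is handed in; nothing more can be done
None
```

I pinched both orange tabs, turned the selector knob 1.22 rad anticlockwise so the pointer is at the blue port, and let the tabs spring out. I then swung the flow lever from closed to the red mark, let go, backed the arm clear, and handed in at about 13.7 s.

- **Knob:** the wrist picture after release shows both tabs out and the pointer in line with the blue port, within about 1 pixel.
- **Lever:** I estimate it stands at about 0.677 rad and the mark at 0.671 to 0.676 rad, so they differ by less than 0.01 rad.
- **Forces:** while the knob was pinched, a steady side force of 9 to 14 N and an upward force of up to 17 N showed at the wrist. A small shift to relieve the side force did not reduce it, but both went to zero on release.
- **Position estimates:** the fixed cameras and the wrist camera disagreed by about 2 mm on where the unit stands. I used the wrist camera's values, which matched the close-up views.
- **Other things on the bench:** nothing was touched on purpose. The clay block looks unmoved in the last wrist picture. I did not check the air blower and petri dish again after the last move.

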